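# Load the mould tray under the biscuit press and click its lock shut

### The arm

A 6-joint arm with a two-finger parallel gripper is mounted at the origin on the work surface. World frame = base frame: x ahead of the robot, y to its left, z up, the work surface at z = 0. Lengths are in m, angles in rad, forces in N, time in s.
With the tool pointing down it reaches from about 0.25 to 0.725 m from the base axis. Payload 9.7 kg.
Tool frame: the origin (TCP) lies between the finger pads; the fingertips stand 25 mm ahead of it and the grasp point (between the pads) lies 6 mm ahead of it; z points along the fingers, y is the direction in which the jaws open and shut (so a half turn about z gives the same grasp; the last joint's range is limited). The gripper opens to 85 mm and grips with 20 to 120 N. Pads are 22 mm wide; open, the fingers measure 114 mm over their backs; the gripper's body (76 mm by 85 mm) begins 54 mm behind the grasp point. The pads swing forward as they close: fully open they stand 13 mm farther back than shut.
Start: joints at [-1.335, 0.087, 0.176, 1.66, 0, 1.571], TCP at [0.128, -0.535, 0.256] pointing down, gripper open.
Joint ranges: [-3.13, 3.13], [-0.85, 1.81], [-1.15, 1.24], [-2.2, 2.28], [-1.44, 1.52], [-3.14, 3.14]. Speed limits (rad/s): [2.22, 2.22, 2.57, 3.14, 3.14, 3.14].

### API

Orientations are given as a rotation vector (axis times angle).
In Python, from workcell import get_state, optics, ctrl gives the robot as it stands. The module is installed in compiled form; this text tells all that it offers.
- The arm moves only by the tool drive_tool, never from a script. Its arguments are lists of equal length, an entry for each row: "xyz": the shift along the tool's x, y, z each as a share of 20 cm, from -1 to 1, a list of three; "twist": the turn, a rotation vector about the tool's x, y, z each as a share of 0.5 rad, from -1 to 1, a list of three; "fingers": the opening, from -1 (shut) to 1 (fully open), so that 0 is half open. In form: {"xyz": [[x, y, z], ...], "twist": [[ax, ay, az], ...], "fingers": [fingers, ...]}. A call has 1 to 20 rows; each row is the pose to reach, as a shift and turn from the pose commanded when the call began, along the tool's axes at that moment; what a row does not reach only later rows make up. A row lasts 1/10 s, in which the tool goes at most 50 mm and 8.59 degrees, less where a joint would pass 70% of its speed; a pose out of reach is approached as far as the arm can. A call with a number of a shift or a turn outside -1 to 1 is refused whole. A call with a gripper value outside its range is refused whole. The fingers move at their own pace and stop on an object; "grip_force" is the grip in N (left out, the last holds). Time passes only in rows, so rows that repeat a pose let the fingers close. It gives the time, the measured TCP pose, the force and the opening at its end, in the units of the state.
- get_state(): the state, without advancing time (a new reading comes with each control period).
- optics.grab_frame(name): name is "side" or "top" or "wrist"; returns (picture, depth): 384x512x3 uint8, red, green, blue; 384x512 float32, m along the optical axis (not along the pixel's ray), 0 where there is no reading.
- optics.camera_info(name): a dict with "K" (3x3 intrinsics, pixels), "extrinsics" (4x4, takes a point from camera to world coordinates). Camera axes: x right, y up, looking along -z (the intrinsics and any distortion apply to the point x, -y, -z); pixel columns grow to the right and rows downward; lengths in m; the calibration is good to about 2 mm. A picture is of the moment at which its call begins: read the wrist's pose just before it. camera_info takes no time and is no camera call; for the wrist camera it gives the pose at the moment of the call.
- ctrl.finish_job(): hands the job in, once; it reports no verdict.
The state is a dict: "clock": time; "joint_positions": joint angles; "joint_velocities": joint speeds; "joint_efforts": joint torques, N m; "tool_pos": TCP position; "eef_rot": TCP orientation; "force": force on the tool from outside, world axes, zero at the start; "ft_torque": the same for the moment, N m; "finger_gap": finger opening in m.
Only numpy, scipy, OpenCV 4.12 (cv2) and the standard library are available. Lean on these libraries where they do the work, as an engineer would, in place of code of your own. Each camera call takes 0.05 s, during which the arm holds its last target. There are 200 camera calls.

### The job

Push the mould tray of biscuits along its rails under the hand press until it is fully home against the stop at the back, keeping it flat. Then turn the black wing knob clockwise until it clicks past its detent and its yellow bar lies right across behind the tray, locking it in. Leave the cutter, jar, bowl, mug and spatula where they are.

Things in the scene. Friction and masses are not known exactly. Their poses are not given: they have to be found in the camera images.
- press: Fixed hand press for biscuits on an aluminium base plate 380 x 335 x 12 mm (x -220 to +160, y -170 to +165 mm in its frame). Origin on the table under the plate; x = the way the tray goes in (roughly away from the robot), y to the left of that, z up. The tray is home when its origin is at x = +50, y = 0, z = 12 mm in this frame, its rear edge then at x = -30.
- rail_mouth (a point): Middle of the lane on the plate's top (12 mm above the table) where the two steel rails begin, at (0, 0, 12) mm in the press frame. Rails 12 mm high, inner faces 156 mm apart, run from here to x = +150 (the stop face is at x = +130); in front of them, from x = -100 to 0, flared guides widen the mouth to 196 mm.
- arch (a point): Middle of the top of the blue arch's beam over the rails, at (92, 0, 203) mm in the press frame. The arch spans x = +50 to +135 and y = -117 to +117 mm, a black cap on it reaches 236 mm above the table, and its stamp head hangs down to 62 mm above the table.
- tray: Loose mould tray, steel with red liner and nine cream biscuits fixed in it, 160 (x) x 150 (y) x 28 mm, front corners bevelled, 0.5 to 1 kg; origin under its centre, x forward into the press. Starts flat on the plate in front of the rails, slightly off and skewed. At the middle of its rear (-x) edge stands a green tab 60 mm wide, 8 mm thick, its top 60 mm above the tray's underside.
- tray_tab (a point): Middle of the rear face of the tray's green tab, 45 mm above the tray's underside: the place to push; axes as the tray's.
- knob (a joint): Lock knob angle: 0 = open (yellow bar and red end point to the press's -x), grows clockwise seen from above, end stop 1.57 = locked (they point to the press's +y, behind the tray). Starts at 0.05 to 0.25, where friction holds it; beyond, a spring detent resists with up to 0.45 N m to its crest, then past about 1.27 it snaps by itself to the stop. Left short of the crest it springs back.
- knob_hub (a point): On the knob's vertical axis, mid-height of its wing grip, at (-45, -130, 86) mm in the press frame. The wing is a black bar 130 mm long, 18 mm thick, 30 mm high (71 to 101 mm above the table), centred on the axis, one end red. Below it, 27 to 39 mm above the table, is the yellow locking bar, 20 mm wide, reaching 100 mm from the axis on the red end's side.
- knob_end (a point): Middle of the end face of the wing's red end, 65 mm from the hub; it turns with the knob.
- cutter: Loose steel ring cutter, 56 mm wide, 40 mm high, upright on the press's plate left of the tray; origin under its centre. Leave it alone.
- jar: Loose glass jar, 68 mm wide, 110 mm high; origin under its centre. Leave it alone.
- bowl: Loose terracotta bowl, 110 mm wide, 60 mm high; origin under its centre. Leave it alone.
- mug: Loose white mug, 80 mm wide, 90 mm high, on the table left of the press; origin under its centre. Leave it alone.
- spatula: Loose spatula 240 mm long lying on the table right of the press; origin under it. Leave it alone.

How it is judged:
By the outcome, as a careful person would: the job done as asked, in the order asked, and still so for the second after the job is handed in, with the robot touching nothing.
It also fails if it takes over 48 s, if anything falls off the work surface, if the arm or the gripper's body presses on something with over 40 N, if the wrist force passes 120 N, or if a joint passes its speed limit or range.

## Working session

There is one attempt and no reset: what is moved stays moved. The work goes in short steps, Python scripts to look and compute and a tool call to move; the robot and the scene stay as the last step left them, time stands still between calls to the robot, and variables do not carry over. Pictures are saved under pics/ and viewed, about 8 in all and at most 12, crops included, and the job is handed in when it is done.

Besides the shell and the picture viewer there is one more tool, called after "Call:" by a JSON object that holds its "name" and its "arguments". drive_tool: Moves the arm, as the interface text tells. Shift numbers are shares of 20 cm and turn numbers shares of 0.5 rad, none past 1 either way. Its arguments: {"type":"object","properties":{"xyz":{"type":"array"},"twist":{"type":"array"},"fingers":{"type":"array"},"grip_force":{"type":"number"}},"required":["xyz","twist","fingers"]}

```bash
mkdir -p pics; cat > h.py <<'E'
import numpy as np, cv2
from scipy.spatial.transform import Rotation as R
from workcell import get_state, optics, ctrl
def grab(n,save=None):
    info=optics.camera_info(n); p,d=optics.grab_frame(n)
    if save: cv2.imwrite('pics/'+save,p[:,:,::-1])
    return p,d,np.array(info['K']),np.array(info['extrinsics'])
def cloud(d,K,T):
    v,u=np.mgrid[:d.shape[0],:d.shape[1]]
    P=np.stack([(u-K[0,2])/K[0,0]*d,-(v-K[1,2])/K[1,1]*d,-d],-1)
    return P@T[:3,:3].T+T[:3,3]
E
python3 - <<'E'
from h import *
s=get_state(); print(s)
a=[]
for n in('top','side'):
    p,d,K,T=grab(n); a.append(p); np.savez(n,p=p,d=d,K=K,T=T)
    print(n,K.round(1).tolist(),T.round(3).tolist(),optics.camera_info(n).keys())
cv2.imwrite('pics/a.png',a[0][:,:,::-1]);cv2.imwrite('pics/b.png',a[1][:,:,::-1])
E
```

```text
{'clock': 0.0, 'joint_positions': array([-1.33500191e+00,  8.74520774e-02,  1.75130640e-01,  1.65977971e+00,
        3.78170854e-06,  1.57079819e+00]), 'joint_velocities': array([ 0.00019508, -0.0007967 ,  0.00035691,  0.0002951 , -0.00181951,
        0.00125844]), 'joint_efforts': array([-5.21439506e-04, -5.20384526e+01,  4.64803898e+01,  1.61192886e-02,
       -5.22390314e-05, -7.52912740e-06]), 'tool_pos': array([ 0.12844515, -0.53459626,  0.25558564]), 'eef_rot': array([-3.11849738e+00, -3.69372190e-01,  2.35088783e-04]), 'force': array([-0.56551315, -0.1403856 , -1.11210148]), 'ft_torque': array([-0.02264574,  0.02894405, -0.00055463]), 'finger_gap': 0.08555130534268275}
top [[379.5, 0.0, 258.4], [0.0, 379.5, 191.3], [0.0, 0.0, 1.0]] [[-0.025, 0.982, -0.188, 0.391], [-1.0, -0.023, 0.016, 0.069], [0.012, 0.188, 0.982, 1.139], [0.0, 0.0, 0.0, 1.0]] dict_keys(['K', 'extrinsics'])
side [[486.2, 0.0, 259.7], [0.0, 486.2, 190.9], [0.0, 0.0, 1.0]] [[-0.991, 0.1, -0.088, 0.479], [-0.134, -0.736, 0.664, 0.88], [0.002, 0.67, 0.742, 1.09], [0.0, 0.0, 0.0, 1.0]] dict_keys(['K', 'extrinsics'])
```

View pics/a.png

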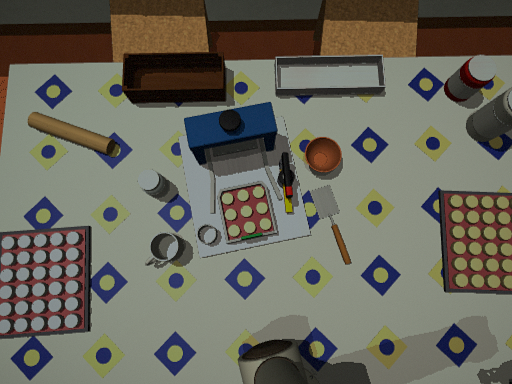

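View pics/b.png

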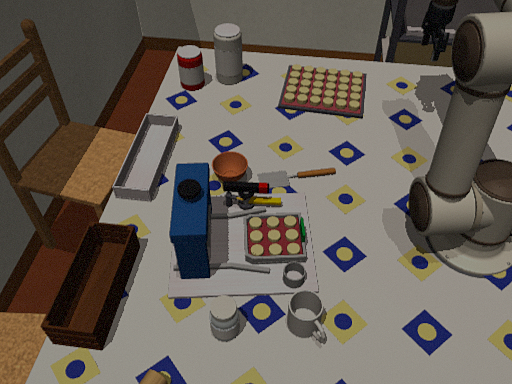

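Both views show the tray (top px ~247,212) with its green tab toward the robot. The arch is at (231,125), the wing at (287,175) with its red end near (289,190), and the yellow bar near (289,203). The cutter is at (207,235), left of the tray's rear.

```bash
python3 - <<'E'
from h import *
for n in('top','side'):
    z=np.load(n+'.npz');p,d,K,T=[z[k] for k in'pdKT'];P=cloud(d,K,T)
    hsv=cv2.cvtColor(p,cv2.COLOR_RGB2HSV);H,S,V=hsv[...,0],hsv[...,1],hsv[...,2];Z=P[...,2]
    roi=(P[...,0]>.3)&(P[...,0]<.8)&(P[...,1]>-.25)&(P[...,1]<.3)&(d>0)
    def rep(nm,m):
        m=m&roi;q=P[m]
        if len(q)<5: print(n,nm,len(q));return
        r=cv2.minAreaRect((q[:,:2]*1000).astype(np.float32))
        print(n,nm,len(q),'mean',q.mean(0).round(4),'z',np.percentile(q[:,2],[5,50,95]).round(3),'rect',np.round(r[0],1),np.round(r[1],1),round(r[2],1))
    rep('blue top',(H>100)&(H<125)&(S>120)&(Z>.19)&(Z<.215))
    rep('plate',(Z>.007)&(Z<.018)&(S<60)&(P[...,0]>.36))
    rep('green',(H>50)&(H<85)&(S>120)&(Z>.03))
    red=((H<6)|(H>174))&(S>150)
    rep('redend',red&(Z>.06)&(Z<.12))
    rep('liner',red&(Z>.02)&(Z<.055))
    rep('traytop',(Z>.03)&(Z<.05)&((S<80)|red)&(P[...,1]<.2))
    rep('yellow',(H>20)&(H<35)&(S>170)&(Z>.02)&(Z<.06))
    rep('wing',(Z>.09)&(Z<.11)&(P[...,1]<.03)&((V<70)|red))
    rep('wingblk',(Z>.09)&(Z<.11)&(P[...,1]<.03)&(V<70))
    rep('cutter',(Z>.045)&(Z<.06)&(S<60)&(P[...,1]>.1)&(P[...,0]<.5))
E
```

```text
top blue top 2386 mean [0.743  0.1248 0.2024] z [0.199 0.203 0.206] rect [748.3 122.9] [ 84.8 230.8] 10.2
top plate 7064 mean [0.6004 0.1027 0.0124] z [0.009 0.012 0.016] rect [591.2  38.1] [416.7 525.2] 0.3
top green 67 mean [0.4939 0.0699 0.0825] z [0.068 0.073 0.192] rect [600.2  32.1] [271.2 159. ] 3.3
top redend 65 mean [ 0.5938 -0.0313  0.1   ] z [0.093 0.101 0.104] rect [631.8 -29.5] [107.9  18.1] 4.5
top liner 138 mean [0.5401 0.0893 0.0267] z [0.024 0.027 0.03 ] rect [546.3  90.3] [139.3 132.2] 9.9
top traytop 1255 mean [0.5421 0.0943 0.0402] z [0.036 0.04  0.044] rect [566.5  79.3] [201.3 276.7] 10.9
top yellow 114 mean [ 0.5688 -0.0325  0.0394] z [0.036 0.039 0.042] rect [600.8 -30.2] [126.6  19.4] 6.4
top wing 319 mean [ 0.6419 -0.0261  0.1005] z [0.095 0.101 0.105] rect [662.3 -20.9] [181.3  43.8] 17.6
top wingblk 264 mean [ 0.6526 -0.0247  0.1004] z [0.094 0.101 0.105] rect [662.3 -20.9] [181.3  43.8] 17.6
top cutter 86 mean [0.4643 0.2252 0.0519] z [0.046 0.052 0.057] rect [468.  244.1] [ 65.8 139.4] 23.0
side blue top 2090 mean [0.7442 0.147  0.2016] z [0.197 0.202 0.
[... 286 characters left out ...]
  0.0922] z [0.075 0.094 0.103] rect [634.8 -26.4] [116.1  17.3] 2.4
side liner 670 mean [0.5491 0.0833 0.026 ] z [0.022 0.026 0.03 ] rect [595.2  -7.7] [165.1 373.3] 28.4
side traytop 826 mean [0.5553 0.0933 0.0383] z [0.031 0.039 0.046] rect [608.3  50. ] [335.6 328.2] 84.1
side yellow 217 mean [ 0.5894 -0.0258  0.0369] z [0.029 0.037 0.051] rect [567.   43.6] [120.8 196.1] 28.1
side wing 302 mean [ 0.6443 -0.0231  0.0985] z [0.091 0.099 0.104] rect [659.5 -19.2] [166.4  45. ] 16.9
side wingblk 251 mean [ 0.6549 -0.0222  0.0985] z [0.091 0.099 0.104] rect [659.5 -19.2] [166.4  45. ] 16.9
side cutter 178 mean [0.4614 0.2446 0.0509] z [0.046 0.051 0.058] rect [469.4 243.8] [ 60.6 142.1] 20.8
```

Call:
{"name": "drive_tool", "arguments": {"xyz": [[0.2, -0.2, 0], [0.4, -0.4, 0], [0.55, -0.57, 0], [0.7, -0.74, 0], [0.8, -0.9, 0], [0.85, -1, 0], [0.85, -1, 0]], "twist": [[0, 0, 0], [0, 0, 0.1], [0, 0, 0.115], [0, 0, 0.115], [0, 0, 0.115], [0, 0, 0.115], [0, 0, 0.115]], "fingers": [-0.5, -0.5, -0.5, -0.5, -0.5, -0.5, -0.5]}}

```text
clock: 0.8
tool_pos: [0.2476, -0.2984, 0.2566]
eef_rot: [3.128, 0.284, 0.001]
force: [-0.0, -1.1, 0.8]
finger_gap: 0.0212
```

```bash
python3 - <<'E'
from h import *
s=get_state(); print(s['clock'],s['joint_positions'].round(3),s['tool_pos'],R.from_rotvec(s['eef_rot']).as_matrix().round(3),s['finger_gap'])
for n in('top','side'):
    z=np.load(n+'.npz');p,d,K,T=[z[k] for k in'pdKT'];P=cloud(d,K,T)
    hsv=cv2.cvtColor(p,cv2.COLOR_RGB2HSV);H,S,V=hsv[...,0],hsv[...,1],hsv[...,2];Z=P[...,2]
    m=(H>50)&(H<85)&(S>120)&(Z>.066)&(Z<.08)&(P[...,0]<.55)&(P[...,0]>.42)
    q=P[m];print(n,len(q),q.mean(0),cv2.minAreaRect((q[:,:2]*1000).astype(np.float32)))
E
```

```text
0.8 [-0.879 -0.297 -0.175  1.693  0.     2.082] [ 0.24756662 -0.29844716  0.25661762] [[ 0.984  0.18   0.001]
 [ 0.18  -0.984 -0.   ]
 [ 0.001  0.    -1.   ]] 0.02119917487869778
top 57 [0.46876671 0.07493791 0.07232058] ((468.7010498046875, 75.48049926757812), (7.264649391174316, 57.642581939697266), 10.712404251098633)
side 48 [0.47174717 0.08111364 0.07106375] ((472.0035400390625, 78.92625427246094), (7.056058406829834, 57.205326080322266), 11.108783721923828)
```

Call:
{"name": "drive_tool", "arguments": {"xyz": [[0.15, -0.2, 0], [0.3, -0.4, 0], [0.45, -0.6, 0], [0.63, -0.82, 0], [0.63, -0.82, 0]], "twist": [[0, 0, -0.29], [0, 0, -0.58], [0, 0, -0.87], [0, 0, -1], [0, 0, -1]], "fingers": [-0.5, -0.5, -0.5, -0.5, -0.5]}}

```text
clock: 1.3
tool_pos: [0.3437, -0.1133, 0.256]
eef_rot: [-2.958, -1.057, -0.001]
force: [0.4, -0.6, 0.2]
finger_gap: 0.0214
```

Call:
{"name": "drive_tool", "arguments": {"xyz": [[0, 0, 0], [0, 0, 0], [0, 0, 0], [0, 0, 0]], "twist": [[0, 0, -0.29], [0, 0, -0.58], [0, 0, -0.87], [0, 0, -1]], "fingers": [-0.5, -0.5, -0.5, -0.5]}}

```text
clock: 1.7
tool_pos: [0.342, -0.1177, 0.256]
eef_rot: [-2.608, -1.751, 0.001]
force: [-0.7, -0.5, -0.3]
finger_gap: 0.0215
```

Call:
{"name": "drive_tool", "arguments": {"xyz": [[0, 0, 0], [0, 0, 0], [0, 0, 0], [0, 0, 0]], "twist": [[0, 0, -0.29], [0, 0, -0.58], [0, 0, -0.87], [0, 0, -1]], "fingers": [-0.5, -0.5, -0.5, -0.5]}}

```text
clock: 2.1
tool_pos: [0.3419, -0.1178, 0.256]
eef_rot: [-2.094, -2.341, 0.001]
force: [-0.1, 0.8, -0.4]
finger_gap: 0.0214
```

Call:
{"name": "drive_tool", "arguments": {"xyz": [[0, 0, 0], [0, 0, 0], [0, 0, 0], [0, 0, 0]], "twist": [[0, 0, -0.29], [0, 0, -0.58], [0, 0, -0.87], [0, 0, -1]], "fingers": [-0.5, -0.5, -0.5, -0.5]}}

```text
clock: 2.5
tool_pos: [0.3419, -0.1179, 0.256]
eef_rot: [-1.45, -2.786, 0.001]
force: [-0.8, -0.2, -0.2]
finger_gap: 0.0211
```

Call:
{"name": "drive_tool", "arguments": {"xyz": [[0, 0, 0], [0, 0, 0], [0, 0, 0], [0, 0, 0]], "twist": [[0, 0, -0.29], [0, 0, -0.58], [0, 0, -0.87], [0, 0, -1]], "fingers": [-0.5, -0.5, -0.5, -0.5]}}

```text
clock: 2.9
tool_pos: [0.3419, -0.1178, 0.256]
eef_rot: [-0.715, -3.058, 0.0]
force: [0.6, -0.2, 0.4]
finger_gap: 0.021
```

Call:
{"name": "drive_tool", "arguments": {"xyz": [[0, 0, 0], [0, 0, 0], [0, 0, 0], [0, 0, 0]], "twist": [[0, 0, -0.29], [0, 0, -0.58], [0, 0, -0.87], [0, 0, -1]], "fingers": [-0.5, -0.5, -0.5, -0.5]}}

```text
clock: 3.3
tool_pos: [0.3419, -0.1178, 0.256]
eef_rot: [0.064, -3.14, 0.0]
force: [0.5, 0.1, 0.4]
finger_gap: 0.0213
```

Call:
{"name": "drive_tool", "arguments": {"xyz": [[0, 0, 0], [0, 0, 0]], "twist": [[0, 0, -0.29], [0, 0, -0.29]], "fingers": [-0.5, -0.5]}}

```text
clock: 3.5
tool_pos: [0.3419, -0.1177, 0.256]
eef_rot: [0.286, -3.128, -0.0]
force: [0.6, 0.6, -0.0]
finger_gap: 0.0213
```

```bash
cat >> h.py <<'E'
def show(*targets):
    s=get_state();M=R.from_rotvec(s['eef_rot']).as_matrix()
    print('t',s['clock'],'q',s['joint_positions'].round(3),'tcp',s['tool_pos'].round(4),'yawx',np.degrees(np.arctan2(M[1,0],M[0,0])).round(2),'down',M[:,2].round(3),'F',s['force'].round(1),'gap',s['finger_gap'].round(4))
    for t in targets: print('shift to',t,'=',(M.T@(np.array(t)-s['tool_pos'])/.2).round(3))
E
python3 -c "
from h import *
show((.437,.070,.07))"
```

```text
Traceback (most recent call last):
  File "h.py", line 14, in show
    print('t',s['clock'],'q',s['joint_positions'].round(3),'tcp',s['tool_pos'].round(4),'yawx',np.degrees(np.arctan2(M[1,0],M[0,0])).round(2),'down',M[:,2].round(3),'F',s['force'].round(1),'gap',s['finger_gap'].round(4))
                                                                                                                                                                                                   ^^^^^^^^^^^^^^^^^^^^^
AttributeError: 'float' object has no attribute 'round'
```

Call:
{"name": "drive_tool", "arguments": {"xyz": [[-0.16, 0.21, 0], [-0.32, 0.42, 0], [-0.48, 0.63, 0], [-0.64, 0.84, 0], [-0.64, 0.84, 0.1], [-0.64, 0.84, 0.3], [-0.64, 0.84, 0.5], [-0.64, 0.84, 0.7]], "twist": [[0, 0, 0], [0, 0, 0], [0, 0, 0], [0, 0, 0], [0, 0, 0], [0, 0, 0], [0, 0, 0], [0, 0, 0]], "fingers": [-0.5, -0.5, -0.5, -0.5, -0.5, -0.5, -0.5, -0.5]}}

```text
clock: 4.3
tool_pos: [0.4377, 0.0711, 0.1145]
eef_rot: [0.277, -3.129, 0.0]
force: [-0.1, 0.6, -0.4]
finger_gap: 0.021
```

```bash
sed -i "s/s\['finger_gap'\].round(4)/s['finger_gap']/" h.py; python3 -c "
from h import *
show((.437,.070,.07))
p,d,K,T=grab('side'); cv2.imwrite('pics/c.png',cv2.resize(p[130:320,150:400],None,fx=3,fy=3)[:,:,::-1])"
```

```text
t 4.3 q [ 0.161 -0.176 -0.351  1.396 -0.    -0.015] tcp [0.4377 0.0711 0.1145] yawx -169.87 down [-0. -0. -1.] F [-0.1  0.6 -0.4] gap 0.020978672754856972
shift to (0.437, 0.07, 0.07) = [ 0.004 -0.005  0.223]
```

View pics/c.png

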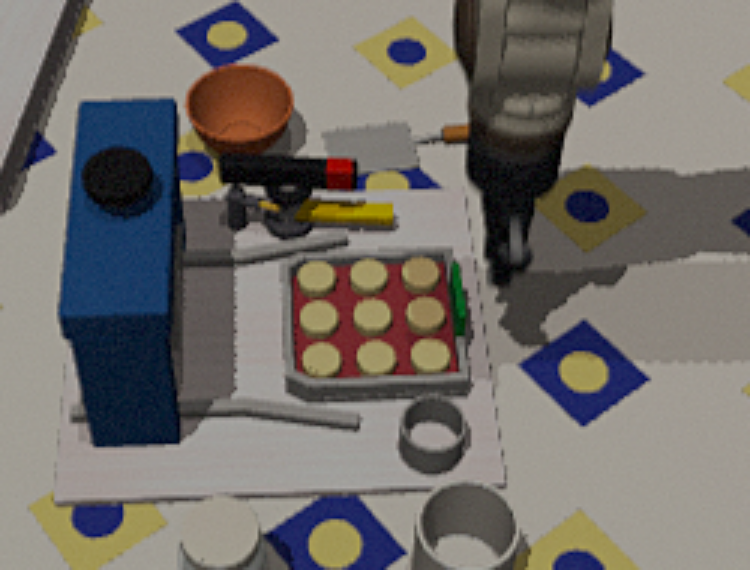

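Call:
{"name": "drive_tool", "arguments": {"xyz": [[0, 0, 0.12], [0, 0, 0.22], [0, 0, 0.22], [-0.05, 0, 0.22], [-0.1, 0, 0.22], [-0.14, 0, 0.22], [-0.18, 0, 0.22], [-0.22, 0, 0.22], [-0.26, 0, 0.22], [-0.3, 0, 0.22], [-0.34, 0, 0.22], [-0.38, 0, 0.22], [-0.42, 0, 0.22], [-0.46, 0, 0.22], [-0.5, 0, 0.22], [-0.5, 0, 0.22]], "twist": [[0, 0, 0], [0, 0, 0], [0, 0, 0], [0, 0, 0], [0, 0, 0], [0, 0, 0], [0, 0, 0], [0, 0, 0], [0, 0, 0], [0, 0, 0], [0, 0, 0], [0, 0, 0], [0, 0, 0], [0, 0, 0], [0, 0, 0], [0, 0, 0]], "fingers": [-0.5, -0.5, -0.5, -0.5, -0.5, -0.5, -0.5, -0.5, -0.5, -0.5, -0.5, -0.5, -0.5, -0.5, -0.5, -0.5]}}

```text
clock: 5.95
tool_pos: [0.5375, 0.0898, 0.073]
eef_rot: [-0.284, 3.127, 0.0]
force: [0.7, 0.2, -0.3]
finger_gap: 0.0213
```

```bash
python3 -c "
from h import *
show()
p,d,K,T=grab('side'); cv2.imwrite('pics/d.png',cv2.resize(p[130:320,150:400],None,fx=3,fy=3)[:,:,::-1])"
```

```text
t 5.95 q [ 0.166  0.082 -0.184  1.304 -0.    -0.016] tcp [0.5375 0.0898 0.073 ] yawx -169.62 down [ 0.001  0.    -1.   ] F [ 0.7  0.2 -0.3] gap 0.021344756599397493
```

View pics/d.png

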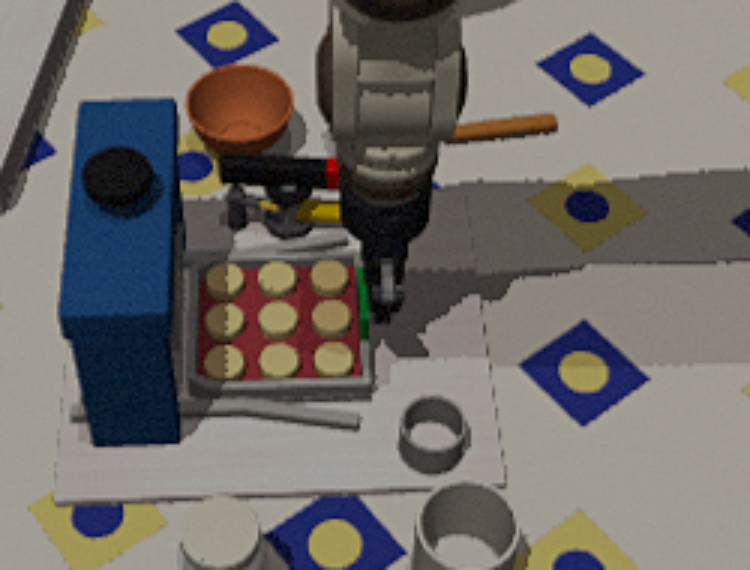

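The tray (px ~275,320 in the crop) has moved straight into the rails and the fingers are at the tab.

Call:
{"name": "drive_tool", "arguments": {"xyz": [[-0.04, 0, 0], [-0.08, 0, 0], [-0.12, 0, 0], [-0.16, 0, 0], [-0.2, 0, 0], [-0.24, 0, 0], [-0.27, 0, 0], [-0.3, 0, 0], [-0.33, 0, 0], [-0.35, 0, 0], [-0.36, 0, 0], [-0.37, 0, 0], [-0.38, 0, 0], [-0.38, 0, 0]], "twist": [[0, 0, 0], [0, 0, 0], [0, 0, 0], [0, 0, 0], [0, 0, 0], [0, 0, 0], [0, 0, 0], [0, 0, 0], [0, 0, 0], [0, 0, 0], [0, 0, 0], [0, 0, 0], [0, 0, 0], [0, 0, 0]], "fingers": [-0.5, -0.5, -0.5, -0.5, -0.5, -0.5, -0.5, -0.5, -0.5, -0.5, -0.5, -0.5, -0.5, -0.5]}}

```text
clock: 7.4
tool_pos: [0.6104, 0.1028, 0.0726]
eef_rot: [0.284, -3.128, 0.001]
force: [-4.6, -3.7, 4.3]
finger_gap: 0.0212
```

Call:
{"name": "drive_tool", "arguments": {"xyz": [[-0.01, 0, 0], [-0.02, 0, 0], [-0.02, 0, 0]], "twist": [[0, 0, 0], [0, 0, 0], [0, 0, 0]], "fingers": [-0.5, -0.5, -0.5]}}

```text
clock: 7.7
tool_pos: [0.6143, 0.1035, 0.0725]
eef_rot: [0.284, -3.128, 0.001]
force: [-5.0, -3.8, 2.7]
finger_gap: 0.0214
```

```bash
python3 -c "
from h import *
show()"
```

```text
t 7.7 q [ 1.670e-01  2.670e-01  2.700e-02  1.332e+00 -1.000e-03 -1.400e-02] tcp [0.6143 0.1035 0.0725] yawx -169.63 down [-0.001 -0.001 -1.   ] F [-5.  -3.8  2.7] gap 0.021423603734061374
```

Call:
{"name": "drive_tool", "arguments": {"xyz": [[-0.01, 0, 0], [-0.015, 0, 0], [-0.015, 0, 0]], "twist": [[0, 0, 0], [0, 0, 0], [0, 0, 0]], "fingers": [-0.5, -0.5, -0.5]}}

```text
clock: 8.0
tool_pos: [0.6171, 0.1041, 0.0726]
eef_rot: [0.284, -3.127, 0.002]
force: [-6.2, -3.3, 3.4]
finger_gap: 0.0215
```

Call:
{"name": "drive_tool", "arguments": {"xyz": [[-0.01, 0, 0], [-0.01, 0, 0]], "twist": [[0, 0, 0], [0, 0, 0]], "fingers": [-0.5, -0.5]}}

```text
clock: 8.2
tool_pos: [0.618, 0.1042, 0.0726]
eef_rot: [0.284, -3.125, 0.002]
force: [-11.9, -5.0, 7.3]
finger_gap: 0.0211
```

Call:
{"name": "drive_tool", "arguments": {"xyz": [[-0.01, 0, 0], [-0.01, 0, 0]], "twist": [[0, 0, 0], [0, 0, 0]], "fingers": [-0.5, -0.5]}}

```text
clock: 8.4
tool_pos: [0.6181, 0.1043, 0.0726]
eef_rot: [0.283, -3.121, 0.002]
force: [-22.9, -6.9, 13.3]
finger_gap: 0.0214
```

```bash
python3 -c "
from h import *
show()
p,d,K,T=grab('side'); cv2.imwrite('pics/e.png',cv2.resize(p[130:320,150:400],None,fx=3,fy=3)[:,:,::-1])
P=cloud(d,K,T);o=np.array([.6582,.1087]);c,s=.9842,.1771
q=P[...,:2]-o;X=q@[c,s];Y=q@[-s,c];Z=P[...,2]
m=(d>0)&(abs(Y)<.068)&(X>-.08)&(X<.04)&(Z>.036)&(Z<.044)
for y0 in(-.06,-.03,.03,.05,.062): k=m&(abs(Y-y0)<.008);print(y0,k.sum(),np.percentile(X[k],[1,5]) if k.any() else 0,np.median(Z[k]))
"
```

```text
t 8.4 q [ 1.670e-01  2.830e-01  4.600e-02  1.342e+00 -1.000e-03 -1.400e-02] tcp [0.6181 0.1043 0.0726] yawx -169.63 down [-0.007 -0.002 -1.   ] F [-22.9  -6.9  13.3] gap 0.02138414929529242
-0.06 44 [-0.01047442 -0.00717943] 0.03936465744080242
-0.03 31 [-0.00697095 -0.00563597] 0.03938603278501085
0.03 28 [-0.0250372  -0.02404037] 0.03981222898784065
0.05 81 [-0.02468751 -0.02213452] 0.039959440382699496
0.062 58 [-0.02694802 -0.02492721] 0.0392159785050864
```

View pics/e.png

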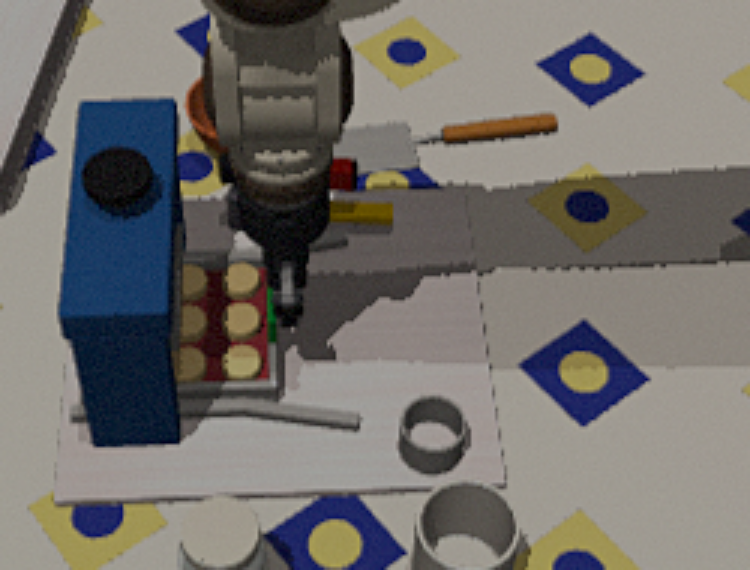

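Call:
{"name": "drive_tool", "arguments": {"xyz": [[0.03, 0, 0], [0.08, 0, 0], [0.15, 0, 0], [0.25, 0, -0.1], [0.25, 0, -0.3], [0.25, 0, -0.5], [0.25, 0, -0.6], [0.25, 0, -0.6]], "twist": [[0, 0, 0], [0, 0, 0], [0, 0, 0], [0, 0, 0], [0, 0, 0], [0, 0, 0], [0, 0, 0], [0, 0, 0]], "fingers": [-0.5, -0.5, -0.5, -0.5, -0.2, 0, 0, 0]}}

```text
clock: 9.25
tool_pos: [0.5735, 0.0966, 0.1963]
eef_rot: [-0.285, 3.122, 0.001]
force: [0.8, 0.0, -0.4]
finger_gap: 0.0428
```

```bash
python3 - <<'E'
from h import *
hub=np.array([.6369,-.0272])
for n in('top','side'):
    z=np.load(n+'.npz');p,d,K,T=[z[k] for k in'pdKT'];P=cloud(d,K,T)
    Z=P[...,2];S=cv2.cvtColor(p,cv2.COLOR_RGB2HSV)
    m=(d>0)&(Z>.095)&(Z<.108)&(np.hypot(*(P[...,:2]-hub).transpose(2,0,1))<.085)&(p.max(-1)<230)
    _,L=cv2.connectedComponents(m.astype(np.uint8));k=np.argmax(np.bincount(L.ravel())[1:])+1
    q=P[L==k];print(n,len(q),cv2.minAreaRect((q[:,:2]*1000).astype(np.float32)),np.median(q[:,2]))
    C=np.cov(q[:,:2].T);w,V=np.linalg.eigh(C);print('axis deg',np.degrees(np.arctan2(V[1,1],V[0,1])),q.mean(0))
    m=(Z>.03)&(Z<.045)&(S[...,0]>20)&(S[...,0]<35)&(S[...,1]>150)&(abs(P[...,1]-hub[1])<.05)&(P[...,0]<.63)&(P[...,0]>.5)
    q=P[m];C=np.cov(q[:,:2].T);w,V=np.linalg.eigh(C);print('yellow deg',np.degrees(np.arctan2(V[1,1],V[0,1])),q.mean(0),q[:,0].min())
show((.637,-.027,.19),(.637,-.027,.105))
E
```

```text
top 284 ((638.3814697265625, -29.90472412109375), (129.30577087402344, 18.664596557617188), 3.9081552028656006) 0.10091237719207968
axis deg -175.84353668582665 [ 0.63585714 -0.02954501  0.10085812]
yellow deg -168.67638133232506 [ 0.56688816 -0.03282128  0.03902696] 0.5374787742216505
side 255 ((640.2009887695312, -27.654626846313477), (126.47232818603516, 23.654592514038086), 3.9398295879364014) 0.09997398849942263
axis deg -175.84985367706858 [ 0.63911114 -0.02637798  0.09986469]
yellow deg -176.48384406460687 [ 0.58436587 -0.02878123  0.03695293] 0.5410657638218823
t 9.25 q [ 0.167  0.142  0.12   1.542  0.    -0.015] tcp [0.5735 0.0966 0.1963] yawx -169.59 down [ 0.006  0.001 -1.   ] F [ 0.8  0.  -0.4] gap 0.04278631225190669
shift to (0.637, -0.027, 0.19) = [-0.201 -0.665  0.033]
shift to (0.637, -0.027, 0.105) = [-0.198 -0.665  0.458]
```

Call:
{"name": "drive_tool", "arguments": {"xyz": [[-0.05, -0.17, 0], [-0.1, -0.34, 0], [-0.16, -0.51, 0], [-0.21, -0.67, 0], [-0.21, -0.67, 0.05], [-0.21, -0.67, 0.15], [-0.21, -0.67, 0.25], [-0.21, -0.67, 0.3], [-0.21, -0.67, 0.3]], "twist": [[0, 0, 0.11], [0, 0, 0.22], [0, 0, 0.22], [0, 0, 0.22], [0, 0, 0.22], [0, 0, 0.22], [0, 0, 0.22], [0, 0, 0.22], [0, 0, 0.22]], "fingers": [0, 0, 0, 0, 0, 0, 0, 0, 0]}}

```text
clock: 10.15
tool_pos: [0.6366, -0.0275, 0.13]
eef_rot: [0.113, -3.136, -0.001]
force: [0.3, -0.5, -0.8]
finger_gap: 0.0429
```

```bash
python3 - <<'E'
from h import *
show((.639,-.0285,.096))
p,d,K,T=grab('wrist'); cv2.imwrite('pics/f.png',p[:,:,::-1])
E
```

```text
t 10.15 q [-0.043  0.288  0.164  1.45   0.    -0.115] tcp [ 0.6366 -0.0275  0.13  ] yawx -175.87 down [-0.003  0.    -1.   ] F [ 0.3 -0.5 -0.8] gap 0.04290018488072844
shift to (0.639, -0.0285, 0.096) = [-0.012 -0.006  0.17 ]
```

View pics/f.png

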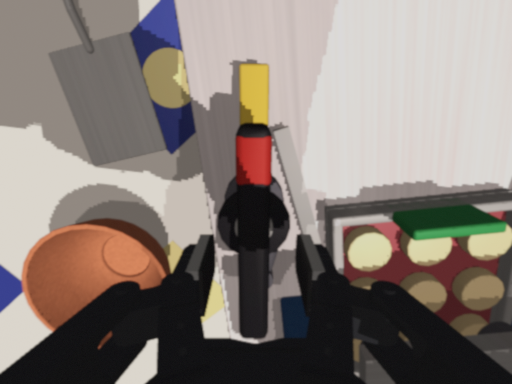

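The wing (px 254,250) sits centred between the fingers (205 and 305). The tray's tab is in place at (450,220).

Call:
{"name": "drive_tool", "arguments": {"xyz": [[-0.012, -0.006, 0.06], [-0.012, -0.006, 0.12], [-0.012, -0.006, 0.17], [-0.012, -0.006, 0.17], [-0.012, -0.006, 0.17], [-0.012, -0.006, 0.17], [-0.012, -0.006, 0.17], [-0.012, -0.006, 0.17]], "twist": [[0, 0, 0], [0, 0, 0], [0, 0, 0], [0, 0, 0], [0, 0, 0], [0, 0, 0], [0, 0, 0], [0, 0, 0]], "fingers": [0, 0, 0, 0, -0.4, -0.6, -0.8, -0.8], "grip_force": 40}}

```text
clock: 11.0
tool_pos: [0.6402, -0.0283, 0.0987]
eef_rot: [-0.113, 3.139, 0.002]
force: [-1.7, 4.7, 1.1]
finger_gap: 0.0198
```

Call:
{"name": "drive_tool", "arguments": {"xyz": [[0, 0, 0], [0, 0, 0], [0, 0, 0], [0, 0, 0], [0, 0, 0], [0, 0, 0]], "twist": [[0, 0, 0.15], [0, 0, 0.3], [0, 0, 0.45], [0, 0, 0.6], [0, 0, 0.75], [0, 0, 0.75]], "fingers": [-0.8, -0.8, -0.8, -0.8, -0.8, -0.8]}}

```text
clock: 11.6
tool_pos: [0.6401, -0.0291, 0.0987]
eef_rot: [-0.476, -3.105, 0.0]
force: [-3.8, 1.5, 1.8]
finger_gap: 0.0205
```

```bash
python3 -c "
from h import *
show();print(get_state()['ft_torque'])"
```

```text
t 11.6 q [-0.045  0.3    0.118  1.389 -0.     0.259] tcp [ 0.6401 -0.0291  0.0987] yawx 162.57 down [-0. -0. -1.] F [-3.8  1.5  1.8] gap 0.020515272882221595
[0.27931202 0.7421246  0.22268874]
```

Call:
{"name": "drive_tool", "arguments": {"xyz": [[0, 0, 0], [0, 0, 0], [0, 0, 0], [0, 0, 0], [0, 0, 0], [0, 0, 0]], "twist": [[0, 0, 0.2], [0, 0, 0.4], [0, 0, 0.6], [0, 0, 0.8], [0, 0, 1], [0, 0, 1]], "fingers": [-0.9, -0.9, -0.9, -0.9, -0.9, -0.9], "grip_force": 60}}

```text
clock: 12.2
tool_pos: [0.6395, -0.0299, 0.0988]
eef_rot: [-1.23, -2.89, 0.003]
force: [-8.1, -3.0, 4.9]
finger_gap: 0.0184
```

Call:
{"name": "drive_tool", "arguments": {"xyz": [[0, 0, 0], [0, 0, 0], [0, 0, 0], [0, 0, 0], [0, 0, 0], [0, 0, 0]], "twist": [[0, 0, 0.2], [0, 0, 0.4], [0, 0, 0.6], [0, 0, 0.8], [0, 0, 1], [0, 0, 1]], "fingers": [-0.9, -0.9, -0.9, -0.9, -0.9, -0.9]}}

```text
clock: 12.8
tool_pos: [0.6387, -0.0304, 0.0987]
eef_rot: [-1.908, -2.495, 0.006]
force: [-11.5, -4.7, 6.9]
finger_gap: 0.0186
```

```bash
python3 -c "
from h import *
show();print(get_state()['ft_torque'])
p,d,K,T=grab('wrist'); cv2.imwrite('pics/g.png',p[:,:,::-1])"
```

```text
t 12.8 q [-0.046  0.299  0.117  1.392 -0.003  1.26 ] tcp [ 0.6387 -0.0304  0.0987] yawx 105.17 down [-0.003 -0.003 -1.   ] F [-11.5  -4.7   6.9] gap 0.0185632074588206
[-1.0666202   2.43348973 -0.26995967]
```

View pics/g.png

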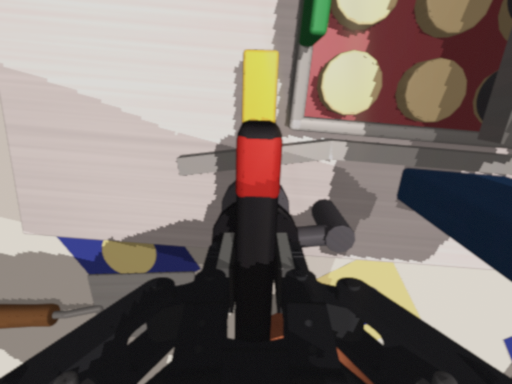

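The yellow bar (px 260,85) now lies behind the tray, parallel to its rear edge, with the wing held at about 1.48 rad. I'll finish the turn, release and lift.

Call:
{"name": "drive_tool", "arguments": {"xyz": [[0, 0, 0], [0, 0, 0], [0, 0, 0], [0, 0, 0], [0, 0, 0], [0, 0, 0], [0, 0, -0.1], [0, 0, -0.3], [0, 0, -0.5], [0, 0, -0.7], [0, 0, -0.8]], "twist": [[0, 0, 0.1], [0, 0, 0.18], [0, 0, 0.18], [0, 0, 0.18], [0, 0, 0.18], [0, 0, 0.18], [0, 0, 0.18], [0, 0, 0.18], [0, 0, 0.18], [0, 0, 0.18], [0, 0, 0.18]], "fingers": [-0.9, -0.9, -0.3, 0, 0, 0, 0, 0, 0, 0, 0]}}

```text
clock: 13.95
tool_pos: [0.6408, -0.0289, 0.2625]
eef_rot: [2.012, 2.407, 0.005]
force: [0.4, -0.5, -0.1]
finger_gap: 0.0426
```

Call:
{"name": "drive_tool", "arguments": {"xyz": [[0.2, 0.1, 0], [0.4, 0.2, 0], [0.6, 0.3, 0], [0.8, 0.4, 0], [1, 0.5, 0], [1, 0.5, 0]], "twist": [[0, 0, 0], [0, 0, 0], [0, 0, 0], [0, 0, 0], [0, 0, 0], [0, 0, 0]], "fingers": [0, 0, 0, 0, 0, 0]}}

```text
clock: 14.55
tool_pos: [0.7039, 0.1911, 0.2555]
eef_rot: [-2.008, -2.414, 0.002]
force: [0.7, 1.0, -0.6]
finger_gap: 0.0426
```

```bash
python3 - <<'E'
from h import *
show()
p,d,K,T=grab('side'); a=p[130:320,150:400]
p2,d2,K2,T2=grab('top'); b=p2[90:280,130:380]
cv2.imwrite('pics/i.png',np.vstack([cv2.resize(x,(395,300)) for x in(a,b)])[:,:,::-1])
for p,d,K,T in((p,d,K,T),(p2,d2,K2,T2)):
    P=cloud(d,K,T);Z=P[...,2];q=P[...,:2]-[.6582,.1087];X=q@[.9842,.1771];Y=q@[-.1771,.9842]
    S=cv2.cvtColor(p,cv2.COLOR_RGB2HSV)
    m=(Z>.03)&(Z<.045)&(S[...,0]>20)&(S[...,0]<35)&(S[...,1]>150)&(abs(X+.045)<.03)&(Y<-.02)&(Y>-.14)
    if m.sum()>5: print('yellow',m.sum(),X[m].mean(),np.percentile(Y[m],[2,98]),np.degrees(np.arctan(np.polyfit(Y[m],X[m],1)[0])))
    m=(S[...,0]>50)&(S[...,0]<85)&(S[...,1]>120)&(Z>.066)&(Z<.08)&(abs(X+.03)<.03)&(abs(Y)<.05)
    if m.sum()>5: print('tab top',m.sum(),X[m].mean(),Y[m].mean(),np.degrees(np.arctan(np.polyfit(Y[m],X[m],1)[0])),Z[m].mean())
E
```

```text
t 14.55 q [2.650e-01 5.860e-01 8.080e-01 1.796e+00 1.000e-03 1.652e+00] tcp [0.7039 0.1911 0.2555] yawx 100.49 down [-0.002  0.    -1.   ] F [ 0.7  1.  -0.6] gap 0.042602486652086644
yellow 138 -0.041665979304775155 [-0.09583649 -0.03182334] -2.5315921750827237
tab top 50 -0.023465239125426925 0.005183178445526775 0.015601710682527078 0.07122928815739826
yellow 128 -0.04711452760853553 [-0.11358731 -0.03441812] 5.701312661900112
tab top 6 -0.025998299832991987 -0.024832446241305883 -7.9102889628855655 0.07285662093603795
```

View pics/i.png

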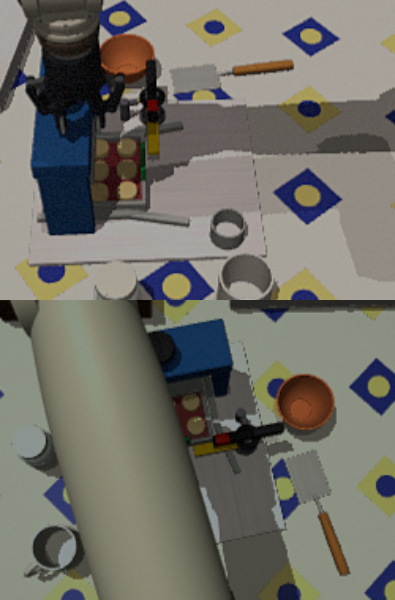

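The wing now lies across the press and the yellow bar is behind the tray. The tool ended up above the arch without contact, so I'll lift it clear for an unobstructed check.

Call:
{"name": "drive_tool", "arguments": {"xyz": [[0, 0, -0.15], [0, 0, -0.3], [0, -0.2, -0.4], [0, -0.4, -0.4], [0, -0.6, -0.4], [0.2, -0.8, -0.4], [0.4, -1, -0.4], [0.6, -1, -0.4], [0.6, -1, -0.4]], "twist": [[0, 0, 0], [0, 0, 0], [0, 0, 0], [0, 0, 0], [0, 0, 0], [0, 0, 0], [0, 0, 0], [0, 0, 0], [0, 0, 0]], "fingers": [0, 0, 0, 0, 0, 0, 0, 0, 0]}}

```text
clock: 15.55
tool_pos: [0.4827, 0.2708, 0.3395]
eef_rot: [-2.012, -2.413, -0.004]
force: [1.0, -0.6, -0.9]
finger_gap: 0.0426
```

```bash
python3 - <<'E'
from h import *
show()
g=[grab('side'),grab('top')]
cv2.imwrite('pics/j.png',np.vstack([cv2.resize(g[0][0][130:350,150:400],(395,300)),cv2.resize(g[1][0][90:280,130:380],(395,300))])[:,:,::-1])
for p,d,K,T in g:
    P=cloud(d,K,T);Z=P[...,2];q=P[...,:2]-[.6582,.1087];X=q@[.9842,.1771];Y=q@[-.1771,.9842]
    m=(d>0)&(Z>.095)&(Z<.108)&(np.hypot(X+.045,Y+.13)<.085)
    _,L=cv2.connectedComponents(m.astype(np.uint8));k=np.argmax(np.bincount(L.ravel())[1:])+1
    w=np.stack([X[L==k],Y[L==k]],1)*1000
    print('wing',len(w),cv2.minAreaRect(w.astype(np.float32)))
    S=cv2.cvtColor(p,cv2.COLOR_RGB2HSV)
    m=(S[...,0]>50)&(S[...,0]<85)&(S[...,1]>120)&(Z>.066)&(Z<.08)&(abs(X+.03)<.03)&(abs(Y)<.05)
    if m.sum()>5: print('tab top',m.sum(),X[m].mean(),Y[m].mean(),Z[m].mean())
E
```

```text
t 15.55 q [5.110e-01 1.440e-01 4.040e-01 1.828e+00 1.000e-03 1.901e+00] tcp [0.4827 0.2708 0.3395] yawx 100.37 down [ 0.002  0.002 -1.   ] F [ 1.  -0.6 -0.9] gap 0.04264985752069566
wing 227 ((-41.830970764160156, -131.5778045654297), (17.75257682800293, 133.8655548095703), 0.08155972510576248)
tab top 54 -0.023749529190075534 0.0035297986381234536 0.0710665925221127
wing 292 ((-44.853973388671875, -132.3553466796875), (18.616920471191406, 128.45120239257812), 0.16323742270469666)
tab top 61 -0.02670038751819785 0.00012274451149347685 0.07185153709512468
```

View pics/j.png

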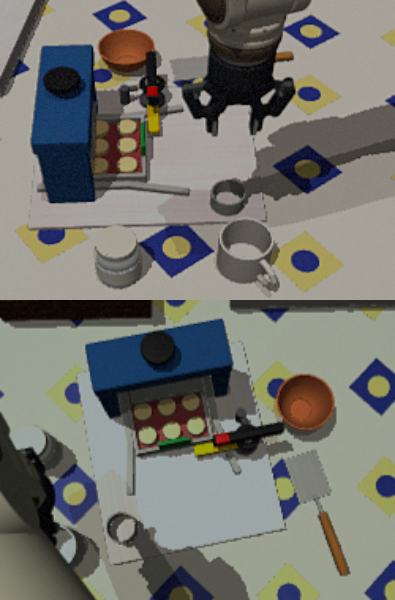

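```bash
python3 -c "
from h import *
print(ctrl.finish_job())"
```

```text
the job is handed in; nothing more can be done
None
```

The tray is home against the stop and locked in, and I handed the job in after about 15.6 s of the 48 s allowed. No verdict was reported.

- **Tray:** I pushed it by its green tab along the rails until it stopped moving under about 23 N. In the last pictures the tab's top measured x = -24 mm (side) and -27 mm (top) against -26 mm expected when home. Its height was 71–72 mm against 72 mm expected, so the tray is flat.
- **Knob:** I gripped the wing and turned it clockwise past the detent, then released it. The wing stayed within 0.2° of the locked direction after the fingers let go, and the yellow bar lies across behind the tray.
- **Other objects:** The cutter, jar, bowl, mug and spatula look undisturbed in the last pictures. I judged that by eye and did not measure them. The gripper ended clear of everything.
- **Checks that disagreed:** While the arm partly hid the scene, the two views gave the yellow bar's angle as -2.5° and +5.7°. I rechecked it with an unobstructed view of the wing.
- **A move that went wrong:** My first retreat from the knob went over the arch instead of away from it. The wrist force there stayed near zero.

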